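Put the solder spool away in the stay-lidded case

ROBOT

A 6-joint arm with a two-finger parallel gripper is mounted at the origin on the work surface. World frame = base frame: x ahead of the robot, y to its left, z up, the work surface at z = 0. Lengths are in m, angles in rad, forces in N, time in s.
With the tool pointing down it reaches from about 0.2 to 0.875 m from the base axis. Payload 3.4 kg.
Tool frame: the origin (TCP) lies between the finger pads; the fingertips stand 25 mm ahead of it and the grasp point (between the pads) lies 6 mm ahead of it (r.nose_length is the z of the fingertips in the tool frame, in m); z points along the fingers, x is the direction in which the jaws open and shut, and the axes are right-handed (so a half turn about z gives the same grasp; the last joint's range is limited). The gripper opens to 94 mm and grips with 3 to 60 N. Pads are 16 mm wide; open, the fingers measure 119 mm over their backs; the gripper's body (75 mm by 177 mm) begins 78 mm behind the grasp point.
Start: joints at [1.107, 0.276, 1.505, -0, 1.361, -0.121], TCP at [0.193, 0.542, 0.23] pointing down, gripper open.
Joint ranges: [-2.89, 2.89], [-0.75, 2.08], [0.22, 2.7], [-1.18, 4.32], [0.11, 2.71], [-2.7, 2.7]. Speed limits (rad/s): [2.57, 2.57, 3.14, 3.14, 3.14, 3.14].

INTERFACE

Orientations are given as a unit quaternion [w, x, y, z].
In Python, from plant import r, gripper_to, inverse_kinematics, vision, models, telemetry gives the robot as it stands. Calls block until the motion is done:
- r.move_to(position, orientation): joint-space move of the TCP to a pose.
- r.move_l(position, rot=None, vel=0.15, guard=None): straight line of the TCP; rot=None keeps the orientation; vel is the mean speed in m/s. With guard (N) it stops when the force on the tool has changed by that much, and returns True; else False.
- r.movej(angles): joint-space move.
- gripper_to(opening, f_grip=None): finger opening in m; f_grip is the grip in N (None keeps the last); returns when the fingers have stopped.
- r.hold(seconds).
- inverse_kinematics(position, orientation): joint angles nearest the present ones, or None.
- vision.snapshot(name): name is "side" or "top" or "wrist"; returns the picture (384x512x3 uint8, red, green, blue); there is no depth.
- vision.get_calibration(name): a dict with "fx", "fy", "cx", "cy" (pixels), "position" and "orientation" of the camera in the world. Camera axes: x right, y down, z forward; pixel columns grow to the right and rows downward; lengths in m; the calibration is good to about 2 mm. A picture is of the moment at which its call begins: read the wrist's pose just before it. get_calibration takes no time and is no camera call; for the wrist camera it gives the pose at the moment of the call.
A pose or a line that the arm cannot do raises r.PlanningError and nothing moves.
- r.sign_off(): hands the job in, once; it reports no verdict.
Trained networks look in the newest picture that a camera, given by its name, has taken for a name from the list of things; names that differ only in an ending like _2 or _b are one class to them, and where a whole thing is asked for, a point or a joint stands for the part that bears it (a point fixed in the world has none). Each returns a list of dicts, best first, with "score" (0 to 1); they miss things now and then, are a little off and sometimes report something else, mostly with a low value. They report only what shows in the picture. A call takes as long as a camera call. They do not tell look-alikes from the thing itself.
- models.boxes_of(thing, camera): "at" ([x, y, z] in m, in world coordinates, good to about 4 mm: the middle of the surface that is visible of it).
- models.regions_of(thing, camera): "pixels" (384x512 bool, what is visible of it).
- models.mark_of(thing, camera): "at" ([x, y, z] in m, in world coordinates, good to about 4 mm: a listed point, or the origin of a listed thing).
Readings, each from a call of its own:
- telemetry.current_t(): time.
- telemetry.current_joints(): joint angles.
- telemetry.current_dq(): joint speeds.
- telemetry.current_joint_efforts(): joint torques, N m.
- telemetry.current_ee_pos(): TCP position.
- telemetry.current_tool_rot(): TCP orientation.
- telemetry.current_wrist_force(): force on the tool from outside, world axes, zero at the start.
- telemetry.current_torque(): the same for the moment, N m.
- telemetry.current_opening(): finger opening in m.
Only numpy, scipy, OpenCV 4.12 (cv2) and the standard library are available. Lean on these libraries where they do the work, as an engineer would, in place of code of your own. Each camera call takes 0.05 s, during which the arm holds its last target. There are 200 camera calls.

TASK

Put the metal solder spool away in the plywood case: raise the lid until the folding stay on the case's left end drops past straight and locks, and let go so that the stay alone holds the lid. Stand the spool upright on the case's floor and let go, then take the stay by the grip at its knee, lift it past straight (the lid rises slightly) and fold the knee over towards the front, letting the lid down under control until it is fully shut. Do not let the lid drop, do not strain the stay by pulling the lid hard against it or pressing on the lid while it is locked, and leave the jar, cup and wood strip where they are.

Things in the scene. Friction and masses are not known exactly. Their poses are not given: they have to be found in the camera images.
- case: Open plywood case fixed to the bench, 220 (its x) x 200 (its y) x 90 mm high, walls and floor 10 mm. Origin: centre of its underside; x points from its front (handle side) to its hinge side, y to its left, z up; turned by up to 0.25 rad. The stay's foot pin is on the left end, 55 mm above the bench, some 24 mm in front of the middle, differing by 8 mm either way from case to case.
- lid (a joint): Lid angle, rad: 0 shut, grows as it opens. Plywood lid 225 x 200 x 12 mm, about 0.6 kg, hinged along the case's top edge on the +x side; only the stay holds it up. The stay comes straight (the most the lid can open) somewhere between 1.24 and 1.39 rad, different from case to case; locked, the lid rests on it 0.02 to 0.05 rad lower.
- stay_upper (a joint): Knee angle of the two-bar stay, rad: 0 (within 0.2) folded, lid shut; 2.72 bars in line; 3.07 locked: the knee has sagged below straight onto its stop by its own weight and the lid's load keeps it there. A pull of a few N up and frontward at the knee grip takes it back over straight; then the lid's weight drives it on (up to 10 N near shut) and it must be held back.
- stay_bush (a joint): How far the rubber-bushed foot of the stay is pulled out (+) or pushed in (-), m; 8 N per mm. Normal load with the lid resting on the locked stay is less than -0.001. More than 0.003 (24 N) either way strains the stay; at the lid handle that is some 11 N beyond what carries the lid.
- lid_handle (a point): Middle of the lid's steel bar handle: round bar 12 mm thick, 110 mm long, parallel to the hinge, its axis 40 mm above the lid's top face, on two posts 100 mm apart. 190 mm from the hinge along the lid and 52 mm above the hinge line. x points to the hinge, y along the bar, z out of the lid, turning with it. The bar can turn between closed fingers.
- lid_hinge (a point): Middle of the hinge line, at the height of the case's rim (90 mm). At lid angle a the handle lies 190 cos a - 52 sin a mm in front of it (towards case -x) and 190 sin a + 52 cos a mm above it.
- knee_grip (a point): Middle of the grip at the stay's knee: a round black rod 14 mm thick, 52 mm long, level, pointing left (case +y), from 24 to 76 mm off the case's left wall; this point is 53 mm off it. It swings about the foot pin at a radius of 84.5 mm: from locked (about 25 mm above the rim) up, over and down to shut (by the front edge, 5 to 45 mm below the rim), 1.9 to 2.5 rad. It can turn in the fingers.
- case_floor (a point): Point on the case's inner floor (10 mm above the bench), midway between left and right and 62 mm in front of the middle: clear of the open lid from above. Same axes as the case.
- spool: Aluminium-coloured solder spool, loose, standing: 45 mm high, flanges 52 mm across at top and bottom, waist 42 mm, about 0.25 kg. Origin: centre of its underside, z along its axis.
- jar: Bystander: closed jar 52 mm across, 85 mm high, with a lid. Origin: centre of its underside.
- cup: Bystander: white ceramic cup 76 mm across, 90 mm high. Origin: centre of its underside.
- lath: Bystander: wood strip 160 x 30 x 18 mm lying on the bench. Origin: centre of its underside.
Things that resemble listed ones, but are neither listed nor needed, are in the scene too. Of the things like the spool, leave any that is blue or yellow; of the rest the smaller one is meant.

How it is judged:
On the way, in this order (a step that is already met when the one before it is completed fails the run):
1. the lid is up on the locked stay and let go (value of joint stay_upper above 2.92 rad and value of joint lid above 1 rad and contact force between the fingers and lid below 0.3 N), for 0.3 s.
2. the spool stands in the case, let go, the stay still locked (x of spool in the frame of case between -0.1 and 0.1 m and y of spool in the frame of case between -0.09 and 0.09 m and z of spool in the frame of case below 0.016 m and angle between spool's own z axis and vertical below 0.2 rad and value of joint stay_upper above 2.92 rad and value of joint lid above 1 rad and contact force between the fingers and spool below 0.3 N and linear speed of spool below 0.05 m/s), for 0.3 s.
3. the knee is folded past straight by its grip with the lid still high (value of joint stay_upper below 2.6 rad and value of joint lid above 0.6 rad and contact force between the fingers and stay_lower above 0.5 N), for 0.05 s.
At the end, for the whole second after the job is handed in: The lid is shut (within 0.03 rad) with the stay folded, and the spool stands upright (within 0.2 rad) and at rest on the floor inside the case (x of spool in the frame of case between -0.1 and 0.1 m and y of spool in the frame of case between -0.09 and 0.09 m and z of spool in the frame of case below 0.016 m and angle between spool's own z axis and vertical below 0.2 rad and value of joint lid below 0.03 rad and value of joint stay_upper below 0.35 rad and linear speed of spool below 0.02 m/s); the robot touches nothing.
It fails at once if the lid drops (closing faster than 1.5 rad/s) (velocity of joint lid below -1.5 rad/s).
It fails at once if the stay is strained (its foot pulled or pushed by more than 24 N: 3 mm) (value of joint stay_bush above 0.003 m or value of joint stay_bush below -0.003 m).
It fails at once if a bystander is moved by more than 20 mm (distance of any of jar, cup, lath from where it was at the start of the episode above 0.02 m).
It also fails if it takes over 72 s, if anything falls off the work surface, if the arm or the gripper's body presses on something with over 40 N, if the wrist force passes 120 N, or if a joint passes its speed limit or range.

## Working session

There is one attempt and no reset: what is moved stays moved. The work goes in short steps, each a Python script; the robot and the scene stay as the last script left them, time stands still between calls to the robot, and variables do not carry over. Pictures are saved under pics/ and viewed, about 8 in all and at most 12, crops included, and the job is handed in when it is done.

```bash
ls; mkdir -p pics
python3 - <<'E'
from plant import *
import cv2,numpy as np
for c in("top","side"):
    im=vision.snapshot(c); cv2.imwrite(f"pics/{c}0.png",cv2.cvtColor(im,cv2.COLOR_RGB2BGR))
    k=vision.get_calibration(c);print(c,np.round(k["position"],3),np.round(k["orientation"],3),k["fx"],k["cx"],k["cy"])
    for t in("case","lid_handle","lid_hinge","knee_grip","spool","jar","cup","lath"):
        print(t,[(np.round(d["at"],3).tolist(),round(d["score"],2)) for d in models.mark_of(t,c)])
    if c=="top":
        print([(np.round(d["at"],3).tolist(),round(d["score"],2)) for d in models.boxes_of("spool",c)])
E
```

```text
pics
top [0.374 0.042 1.006] [ 0.072 -0.7    0.709 -0.05 ] 373.84289531934843 256.95810959660497 192.8129350542452
case [([0.536, 0.05, -0.005], 0.73)]
lid_handle [([0.459, 0.037, 0.145], 0.85)]
lid_hinge []
knee_grip [([0.414, 0.193, 0.063], 0.83)]
spool [([0.394, -0.253, -0.001], 0.95), ([0.48, -0.256, -0.002], 0.82), ([0.427, -0.354, -0.0], 0.78), ([0.497, -0.158, -0.003], 0.58)]
jar [([0.614, -0.253, -0.002], 0.85)]
cup [([0.581, 0.443, 0.002], 0.88)]
lath [([0.42, 0.448, 0.001], 0.55), ([0.458, 0.042, 0.145], 0.19)]
[([0.494, -0.155, 0.042], 0.93), ([0.391, -0.242, 0.056], 0.84), ([0.478, -0.251, 0.044], 0.68), ([0.429, -0.342, 0.06], 0.6)]
side [ 0.086 -1.106  0.813] [-0.494  0.849 -0.161  0.095] 456.31872399846674 254.99811555978593 190.48422626649176
case [([0.478, 0.038, 0.009], 0.68), ([0.541, 0.051, -0.002], 0.67)]
lid_handle [([0.458, 0.041, 0.146], 0.88)]
lid_hinge [([0.648, 0.064, 0.09], 0.81)]
knee_grip [([0.412, 0.191, 0.065], 0.37)]
spool [([0.389, -0.248, 0.001], 0.9), ([0.495, -0.159, 0.0], 0.77), ([0.485, -0.252, 0.001], 0.67)]
jar [([0.608, -0.256, 0.002], 0.92)]
cup [([0.583, 0.437, 0.004], 0.57)]
lath [([0.414, 0.45, 0.001], 0.72)]
```

View pics/top0.png

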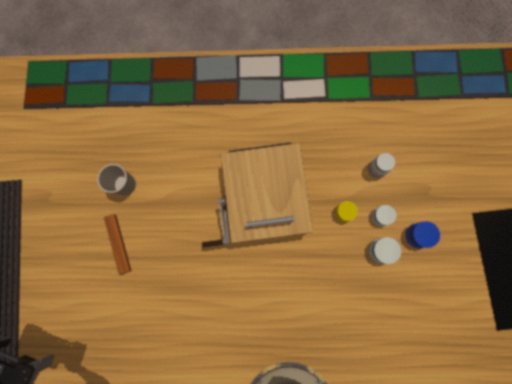

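View pics/side0.png

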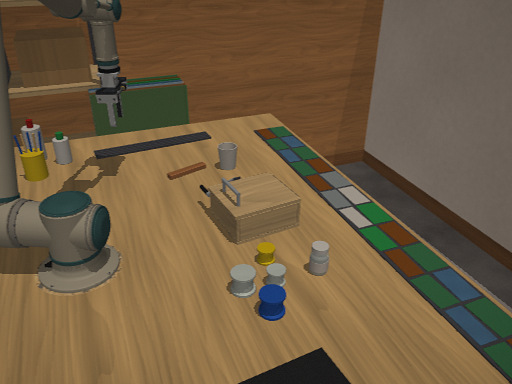

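The spool to take is the small grey one, at about pixel (384,216) in the top view and world (0.482, -0.254). The larger grey one (384,251), the blue and the yellow are decoys. The lid is shut, with its handle at pixel (270,221) and the knee grip at (211,244).

```bash
cat > h.py <<'E'
from plant import *
import numpy as np, cv2
from scipy.spatial.transform import Rotation as R
def quat(zdir,xdir):
    z=np.array(zdir,float);z/=np.linalg.norm(z);x=np.array(xdir,float);x-=z*(x@z);x/=np.linalg.norm(x)
    q=R.from_matrix(np.c_[x,np.cross(z,x),z]).as_quat();return np.r_[q[3],q[:3]]
def tcp(grasp,q):  # TCP so that the grasp point is at grasp
    return np.array(grasp)-.006*R.from_quat(np.r_[q[1:],q[0]]).as_matrix()[:,2]
def gp():
    q=np.array(telemetry.current_tool_rot());return np.array(telemetry.current_ee_pos())+.006*R.from_quat(np.r_[q[1:],q[0]]).as_matrix()[:,2]
def wf(): return np.array(telemetry.current_wrist_force())
def marks(t,c): return [(np.round(d["at"],4).tolist(),round(d["score"],2)) for d in models.mark_of(t,c)]
def snap(c,f=None):
    im=vision.snapshot(c)
    if f: cv2.imwrite(f"pics/{f}.png",cv2.cvtColor(im,cv2.COLOR_RGB2BGR))
    return im
def to_plane(px,k,z):
    px=np.atleast_2d(px).astype(float);q=k["orientation"]
    d=np.c_[(px[:,0]-k["cx"])/k["fx"],(px[:,1]-k["cy"])/k["fy"],np.ones(len(px))]@R.from_quat(np.r_[q[1:],q[0]]).as_matrix().T
    p=np.array(k["position"]);return p+d*((z-p[2])/d[:,2])[:,None]
E
python3 - <<'E'
from h import *
psi=.13
ex=np.array([np.cos(psi),np.sin(psi),0])
for s in(1,-1):
    q=quat([0,0,-1],s*ex); print(s,inverse_kinematics(tcp([.45,.06,.40],q),q))
s=min((1,-1),key=lambda s:abs(inverse_kinematics(tcp([.45,.06,.40],quat([0,0,-1],s*ex)),quat([0,0,-1],s*ex))[5]))
q=quat([0,0,-1],s*ex)
r.move_to(tcp([.45,.06,.40],q),q)
print(s,telemetry.current_t(),wf())
k=vision.get_calibration("wrist");snap("wrist","w1")
print(np.round(k["position"],3),k["fx"])
for t in("lid_handle","lid_hinge","case","knee_grip"):print(t,marks(t,"wrist"))
for d in models.regions_of("lid","wrist")[:2]:
    m=d["pixels"].astype(np.uint8);c=max(cv2.findContours(m,0,2)[0],key=cv2.contourArea)
    w=to_plane(c[:,0],k,.102)[:,:2].astype(np.float32)
    print(d["score"],cv2.minAreaRect(w*1000), m.any(0)[[0,-1]],m.any(1)[[0,-1]])
E
```

```text
1 [-2.09195889e-02  3.69615462e-02  1.37899576e+00 -4.44089210e-16
  1.72563534e+00 -1.50919589e-01]
-1 NoneTraceback (most recent call last):
  File "<stdin>", line 6, in <module>
  File "<stdin>", line 6, in <lambda>
TypeError: 'NoneType' object is not subscriptable
```

Run:
```python
from h import *
psi=.13
ex=np.array([np.cos(psi),np.sin(psi),0])
q=quat([0,0,-1],ex)
r.move_to(tcp([.45,.06,.40],q),q)
print(telemetry.current_t(),wf())
k=vision.get_calibration("wrist");snap("wrist","w1")
print(np.round(k["position"],3),k["fx"])
for t in("lid_handle","lid_hinge","case","knee_grip"):print(t,marks(t,"wrist"))
for d in models.regions_of("lid","wrist")[:2]:
    m=d["pixels"].astype(np.uint8);c=max(cv2.findContours(m,0,2)[0],key=cv2.contourArea)
    w=to_plane(c[:,0],k,.102)[:,:2].astype(np.float32)
    print(d["score"],cv2.minAreaRect(w*1000), m.any(0)[[0,-1]],m.any(1)[[0,-1]])
```

```text
3.0083 [-0.61355014  0.66382314  0.58615253]
[0.44  0.135 0.561] 276.9117643061726
lid_handle [([0.4619, 0.0378, 0.1432], 0.89)]
lid_hinge [([0.6456, 0.0647, 0.0904], 0.97)]
case [([0.5407, 0.0493, 0.0004], 0.94)]
knee_grip [([0.4166, 0.1889, 0.0649], 0.63)]
0.87 ((535.6090087890625, 55.80323791503906), (231.26144409179688, 213.58604431152344), 7.346503734588623) [False False] [False False]
```

View pics/w1.png

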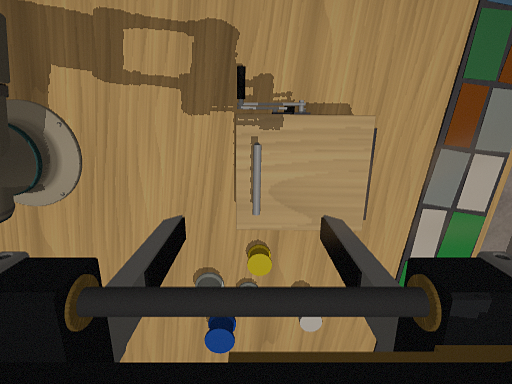

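```bash
cat >> h.py <<'E'
psi=.13
ex=np.array([np.cos(psi),np.sin(psi),0]);ey=np.array([-np.sin(psi),np.cos(psi),0]);ez=np.array([0,0,1.])
H=np.array([.6465,.0645,.09]); C=H-.11*ex-.09*ez
qd=quat([0,0,-1],ex)
def hpos(a): return (-.19*np.cos(a)+.052*np.sin(a))*ex+(.19*np.sin(a)+.052*np.cos(a))*ez
def tang(a): return ((.19*np.sin(a)+.052*np.cos(a))*ex+(.19*np.cos(a)-.052*np.sin(a))*ez)/.197
def rad(a): return hpos(a)/.197
E
python3 - <<'E'
from h import *
g=np.array([.459,.0385,.142])
gripper_to(.045,20)
r.move_to(tcp(g+[0,0,.06],qd),qd)
f0=wf()
print(r.move_l(tcp(g,qd),vel=.1,guard=8))
gripper_to(0.0,20);r.hold(.2)
print("grip",telemetry.current_opening(),gp(),wf()-f0,telemetry.current_t())
g0=gp()
for a in (.04,.09,.15):
    r.move_l(tcp(g0+hpos(a)-hpos(0),qd),vel=.06,guard=25);r.hold(.1)
    f=wf()-f0;print(a,"t %.1f r %.1f y %.1f"%(f@tang(a),f@rad(a),f@ey),gp()-(g0+hpos(a)-hpos(0)))
np.savez("s.npz",g0=g0,f0=f0)
print(telemetry.current_t(),telemetry.current_opening())
E
```

```text
False
grip 0.011156700820221119 [0.45877077 0.03846724 0.14212864] [-2.54378317 -0.951552    2.92939737] 6.5917
0.04 t -5.5 r -2.0 y -0.4 [-2.22409454e-04 -8.15240899e-05 -4.95556187e-04]
0.09 t -4.9 r -1.0 y -1.6 [-2.17345773e-04 -7.88698716e-05 -1.56601847e-05]
0.15 t -4.7 r -0.5 y -1.8 [-3.44018751e-04 -1.38552334e-04  1.27193299e-05]
7.8417 0.011193590076034862
```

Run:
```python
from h import *
s=np.load("s.npz");g0,f0=s["g0"],s["f0"]
def rep(a):
    f=wf()-f0;print("%.3f t %.1f r %.1f y %.1f"%(a,f@tang(a),f@rad(a),f@ey));return f@tang(a)
for a in np.arange(.27,1.18,.12):
    if r.move_l(tcp(g0+hpos(a)-hpos(0),qd),vel=.12,guard=20): print("guard");break
    r.hold(.03);base=rep(a)
    if a>.2 and base<-12: break
else:
    r.hold(.15);base=rep(a)
    while a<1.42:
        a+=.01
        r.move_l(tcp(g0+hpos(a)-hpos(0),qd),vel=.02);r.hold(.06)
        if rep(a)<base-4: break
    r.hold(.4);rep(a)
np.savez("s.npz",g0=g0,f0=f0,a=a)
print(telemetry.current_t(),telemetry.current_opening())
```

```text
0.270 t -6.2 r 2.2 y -3.1
0.390 t -5.4 r 5.2 y -3.4
0.510 t -6.0 r 7.1 y -3.1
0.630 t -4.6 r 10.0 y -3.7
0.750 t -3.6 r 11.9 y -4.2
0.870 t -2.9 r 11.3 y -4.6
0.990 t -2.3 r 8.7 y -3.3
1.110 t -1.6 r 5.1 y -4.0
1.110 t -1.7 r 5.6 y -4.3
1.120 t -2.1 r 4.5 y -3.1
1.130 t -2.7 r 5.5 y -4.3
1.140 t -2.0 r 3.9 y -4.2
1.150 t -3.2 r 4.7 y -4.3
1.160 t -1.8 r 4.6 y -4.8
1.170 t -1.7 r 5.0 y -4.0
1.180 t -2.5 r 4.6 y -4.6
1.190 t -1.1 r 4.8 y -3.8
1.200 t -2.0 r 5.3 y -5.4
1.210 t -1.4 r 4.1 y -5.7
1.220 t -1.6 r 4.6 y -4.8
1.230 t -2.1 r 4.2 y -5.7
1.240 t -0.7 r 3.3 y -5.5
1.250 t -2.6 r 2.9 y -4.7
1.260 t -1.4 r 3.0 y -5.3
1.270 t -2.2 r 2.2 y -5.2
1.280 t -1.4 r 1.2 y -4.7
1.290 t -0.9 r 0.6 y -5.5
1.300 t -3.4 r 1.8 y -4.7
1.310 t -2.4 r 3.5 y -4.8
1.320 t -4.7 r 3.7 y -4.6
1.330 t -6.9 r 3.9 y -5.5
1.330 t -6.9 r 4.2 y -4.9
18.2417 0.01115652055622427
```

Run:
```python
from h import *
s=np.load("s.npz");g0,f0,a=s["g0"],s["f0"],float(s["a"])
snap("side","s2");print(marks("knee_grip","side"),marks("lid_handle","side"));snap("top");print(marks("knee_grip","top"))
while a>1.24:
    a-=.008
    r.move_l(tcp(g0+hpos(a)-hpos(0),qd),vel=.02);r.hold(.08)
    f=np.mean([wf() for _ in range(3)],0)-f0;print("%.3f t %.1f r %.1f y %.1f"%(a,f@tang(a),f@rad(a),f@ey))
    if f@tang(a)>1.5: break
np.savez("s.npz",g0=g0,f0=f0,a=a)
snap("side","s3");print(marks("knee_grip","side"),marks("lid_handle","side"));snap("top");print(marks("knee_grip","top"))
print(telemetry.current_t())
```

```text
[([0.5513, 0.2053, 0.1222], 0.5)] [([0.6517, 0.0589, 0.2876], 0.8)]
[]
1.322 t -5.4 r 3.3 y -5.8
1.314 t -3.9 r 2.4 y -5.9
1.306 t -4.2 r 2.4 y -4.1
1.298 t -2.5 r 2.7 y -4.9
1.290 t -3.3 r 2.2 y -5.5
1.282 t -2.1 r 3.3 y -5.2
1.274 t -1.3 r 1.8 y -6.1
1.266 t 0.5 r 2.1 y -6.2
1.258 t 0.9 r 0.1 y -6.2
1.250 t 2.3 r 1.0 y -5.1
[([0.5555, 0.2065, 0.1112], 0.47)] [([0.6423, 0.0631, 0.2894], 0.88)]
[]
22.075
```

View pics/s3.png

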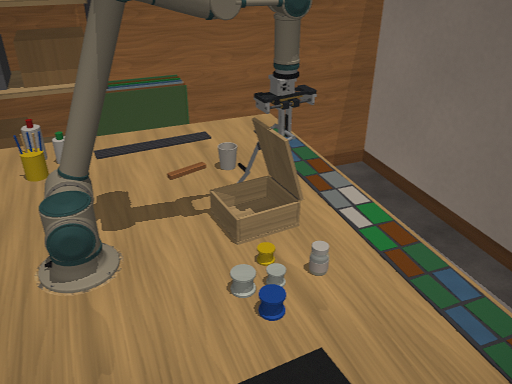

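Run:
```python
from h import *
s=np.load("s.npz");g0,f0,a=s["g0"],s["f0"],1.268
r.move_l(tcp(g0+hpos(a)-hpos(0),qd),vel=.02);r.hold(.1)
f=wf()-f0;print("t %.1f"%(f@tang(a)))
gripper_to(.03,20);r.hold(.4)
p=gp();print("rel",wf()-f0,p)
r.move_l(tcp(p+[0,0,.11],qd),vel=.15)
snap("side");print("knee",marks("knee_grip","side"),"hdl",marks("lid_handle","side"))
th=np.deg2rad(-52);qs=quat([0,0,-1],[np.cos(th),np.sin(th),0])
r.move_to(tcp([.5,-.24,.34],qd),qd)
gripper_to(.075)
r.move_to(tcp([.482,-.254,.2],qs),qs)
snap("wrist","w4");print(marks("spool","wrist"),[(np.round(d["at"],4).tolist(),round(d["score"],2)) for d in models.boxes_of("spool","wrist")]);print(telemetry.current_t())
```

```text
t -0.7
rel [-0.4133802  -0.54809172 -0.42724397] [0.64022738 0.06219525 0.28699089]
knee [([0.559, 0.2067, 0.1156], 0.55)] hdl [([0.6081, -0.2563, 0.0015], 0.4)]
[([0.4844, -0.2585, 0.0058], 0.97), ([0.3879, -0.243, -0.0003], 0.95), ([0.4964, -0.1593, -0.0011], 0.6), ([0.4322, -0.3475, 0.0037], 0.6)] [([0.485, -0.2536, 0.0478], 0.82), ([0.4991, -0.1629, 0.0428], 0.78), ([0.4356, -0.3418, 0.0615], 0.72), ([0.4025, -0.2489, 0.0568], 0.6), ([0.6035, -0.2484, 0.0863], 0.22)]
27.65
```

View pics/w4.png

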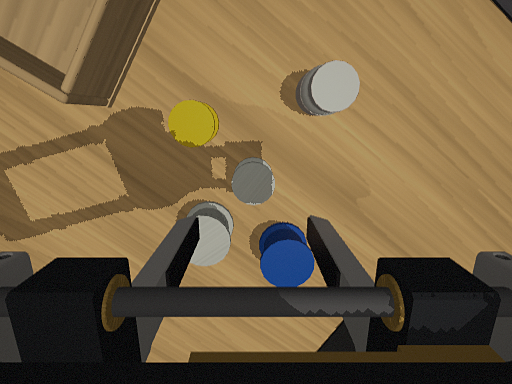

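Run:
```python
from h import *
th=np.deg2rad(-52);qs=quat([0,0,-1],[np.cos(th),np.sin(th),0])
g=np.array([.484,-.2555,.027])
r.move_l(tcp(g+[0,0,.06],qs),vel=.2)
print(r.move_l(tcp(g,qs),vel=.08,guard=8))
gripper_to(0,25);print(telemetry.current_opening())
r.move_l(tcp(g+[0,0,.26],qs),vel=.25)
print(telemetry.current_opening(),wf())
t=C+ex*-.062; print("target",t)
# jaws along case y: tool x=-ey
qp=quat([0,0,-1],-ey)
r.move_to(tcp([t[0],t[1],.22],qp),qp)
snap("wrist","w5");print(marks("case_floor","wrist"),marks("spool","wrist"),telemetry.current_t())
snap("side");print("knee",marks("knee_grip","side"),"hdl",marks("lid_handle","side"));
```

```text
False
0.050426416124627074
0.05062300975167666 [-0.51030208  0.08908373 -3.30064988]
target [0.47595135 0.04220293 0.        ]
[([0.4782, 0.0428, 0.0052], 0.87), ([0.4738, 0.0403, 0.1932], 0.68)] [([0.4303, -0.3475, 0.0041], 0.92), ([0.472, 0.0402, 0.1903], 0.9), ([0.4967, -0.1596, -0.0015], 0.86), ([0.3901, -0.245, 0.0027], 0.62)] 32.2917
knee [([0.557, 0.2059, 0.1132], 0.53)] hdl [([0.6424, 0.0614, 0.2883], 0.58)]
```

View pics/w5.png

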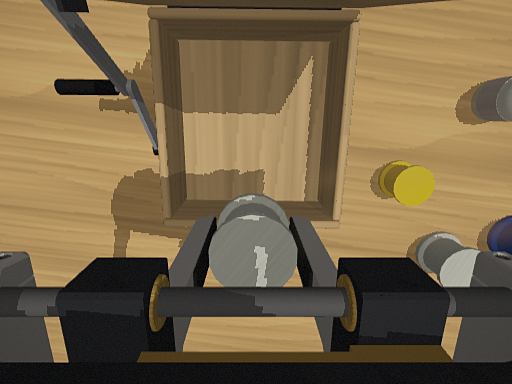

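Run:
```python
from h import *
qp=quat([0,0,-1],-ey);t=np.array([.477,.0425,0])
r.move_l(tcp(t+[0,0,.055],qp),vel=.15)
print(r.move_l(tcp(t+[0,0,.036],qp),vel=.03,guard=4),gp(),wf())
gripper_to(.066);r.hold(.3)
p=gp();r.move_l(tcp([p[0],p[1],.17],qp),vel=.15)
snap("wrist","w6");print(marks("spool","wrist"),marks("knee_grip","wrist"),wf())
r.move_l(tcp([p[0],p[1],.28],qp),vel=.25)
snap("side");print("knee",marks("knee_grip","side"),marks("spool","side"))
snap("top");print("top",marks("knee_grip","top"),marks("spool","top"),telemetry.current_t())
# IK check for knee circle
pin=C-.020*ex+.055*ez+.157*ey
for b,ph in((.75,0),(1.2,0),(1.7,.2),(2.3,.4),(3.04,.6)):
    z=np.cos(.2)*(np.sin(ph)*ex-np.cos(ph)*ez)-np.sin(.2)*ey
    q=quat(z,ex);g=pin+.0845*(np.cos(b)*ex+np.sin(b)*ez);print(b,g,inverse_kinematics(tcp(g,q),q))
```

```text
True [0.47673843 0.0423098  0.03713151] [-0.58858163 -0.79580483  4.00191399]
[([0.4988, -0.1594, -0.0009], 0.88), ([0.3891, -0.246, 0.0], 0.68), ([0.4768, 0.0423, 0.0089], 0.56)] [([0.5564, 0.2055, 0.1156], 0.63)] [-0.45670371  0.15346855  1.3343817 ]
knee [([0.5586, 0.2058, 0.1113], 0.53)] [([0.4253, -0.3475, 0.0037], 0.83), ([0.3898, -0.2482, 0.0018], 0.71), ([0.498, -0.1588, -0.0009], 0.68), ([0.4747, 0.0459, 0.0087], 0.59)]
top [([0.5549, 0.2087, 0.1121], 0.44)] [([0.4955, -0.1574, -0.0012], 0.92), ([0.3913, -0.2512, -0.0032], 0.85), ([0.4268, -0.3516, 0.0031], 0.78), ([0.4716, 0.0437, 0.0081], 0.56)] 37.1333
0.75 [0.55855039 0.21133776 0.11259848] [ 0.3656293   0.42428953  1.58685532 -0.20999985  1.185534    0.32016985]
1.2 [0.52760526 0.20729208 0.1337573 ] [ 0.37809362  0.36586226  1.62569807 -0.20755734  1.20704075  0.32771449]
1.7 [0.4864489  0.20191141 0.13879568] [ 0.43665327  0.22312232  1.84921402 -0.30737442  0.96187996  0.44972506]
2.3 [0.44141914 0.19602433 0.11801209] [ 0.52925324  0.13420759  2.10243084 -0.55013532  0.68658788  0.74834544]
3.04 [0.41388943 0.19242517 0.06356982] None
```

```bash
cat >> h.py <<'E'
pin=C-.021*ex+.055*ez+.156*ey
def circ(b): return .0845*(np.cos(b)*ex+np.sin(b)*ez)
def kq(b):
    ph=np.interp(b,[.9,3.0],[0,PHM]);return quat(np.cos(.2)*(np.sin(ph)*ex-np.cos(ph)*ez)-np.sin(.2)*ey,ex)
PHM=.3
E
python3 - <<'E'
import h
from h import *
for m in(.2,.3,.4,.5):
    h.PHM=m;print(m,[None if (s:=inverse_kinematics(tcp(pin+circ(b),kq(b)),kq(b))) is None else np.round(s,2).tolist() for b in(2.6,3.1)])
h.PHM=.3
b0=.765;q=kq(b0);z=-np.array([np.sin(.2)*ey+np.cos(.2)*ez])[0]
g=pin+circ(b0)
r.move_to(tcp(g-.13*z-.11*ex,q),q)
gripper_to(.04,6)
r.move_l(tcp(g-.09*z,q),vel=.2)
snap("wrist","w7");print("knee",marks("knee_grip","wrist"),g,telemetry.current_t())
E
```

```text
0.2 [[0.47, 0.21, 1.99, -0.32, 0.88, 0.52], [0.49, 0.24, 2.09, -0.39, 0.73, 0.62]]
0.3 [[0.49, 0.18, 2.05, -0.39, 0.8, 0.59], [0.52, 0.21, 2.16, -0.52, 0.63, 0.77]]
0.4 [[0.52, 0.16, 2.1, -0.48, 0.71, 0.69], [0.56, 0.2, 2.24, -0.72, 0.54, 0.99]]
0.5 [[0.55, 0.14, 2.16, -0.61, 0.63, 0.83], [0.6, 0.2, 2.31, -1.02, 0.48, 1.3]]
knee [([0.5564, 0.206, 0.1165], 0.88)] [0.55682491 0.21010367 0.11351938] 39.525
```

View pics/w7.png

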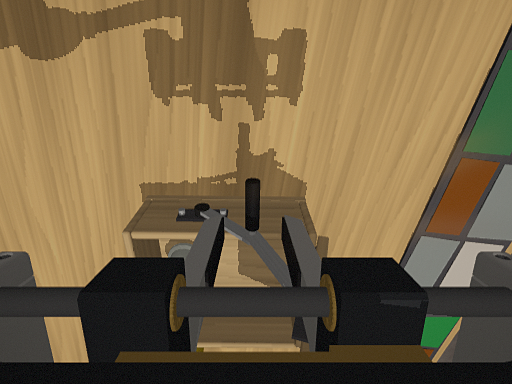

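The rod is at columns 246-259, rows 178-230. It is centred between the fingertips (218 and 288), and the network's mark agrees with my estimate within 4 mm.

Run:
```python
from h import *
b0=.765;q=kq(b0);z=-(np.sin(.2)*ey+np.cos(.2)*ez)
g=pin+circ(b0)+.001*ez
f0=wf()
print(r.move_l(tcp(g,q),vel=.1,guard=6))
gripper_to(0,6);r.hold(.15)
f=wf()-f0;print("grip",telemetry.current_opening(),"x %.1f y %.1f z %.1f"%(f@ex,f@ey,f@ez),gp()-g)
np.savez("k.npz",g=gp(),f0=f0)
snap("side");print(marks("knee_grip","side"),telemetry.current_t())
```

```text
False
grip 0.013531981647181964 x -3.8 y 1.4 z 3.9 [-7.54546909e-04 -8.32771927e-05  1.29796100e-04]
[([0.5578, 0.2059, 0.1154], 0.64)] 41.3417
```

```bash
cat > fold.py <<'E'
from h import *
import sys
def fold(b,bend,step,off,s):
    g,f0=s["g"],s["f0"]
    while b<bend-1e-6:
        b=min(b+step,bend);rr=circ(b)/.0845;tt=-np.sin(b)*ex+np.cos(b)*ez
        q=kq(b);r.move_l(tcp(g+circ(b)-circ(.765)+off,q),q,vel=.05);r.hold(.04)
        f=np.mean([wf() for _ in range(2)],0)-f0;fr=f@rr
        print("%.3f r %.1f t %.1f y %.1f off %s"%(b,fr,f@tt,f@ey,np.round(off*1e3,1)))
        if abs(fr)>22: print("STOP");break
        if abs(fr)>2: off=off+rr*np.clip(fr*1.2e-4,-.0012,.0012)
    np.savez("k.npz",g=g,f0=f0,b=b,off=off)
    print(telemetry.current_t(),telemetry.current_opening());return b,off
E
python3 - <<'E'
from fold import *
s=np.load("k.npz")
gripper_to(0,30)
f=wf()-s["f0"];print(f@ex,f@ey,f@ez)
fold(.765,1.2,.04,-.0005*ex,s)
snap("side");print(marks("knee_grip","side"),marks("lid_handle","side"),gp())
E
```

```text
-4.096385042353455 1.1165918134938995 5.165967657953173
0.805 r -2.1 t -3.6 y 0.6 off [-0.5 -0.1 -0. ]
0.845 r -1.3 t -4.6 y 0.9 off [-0.7 -0.1 -0.2]
0.885 r 1.5 t -3.6 y 1.0 off [-0.7 -0.1 -0.2]
0.925 r 1.4 t -2.2 y 2.9 off [-0.7 -0.1 -0.2]
0.965 r 1.5 t -2.8 y 3.7 off [-0.7 -0.1 -0.2]
1.005 r 2.9 t -2.6 y 4.0 off [-0.7 -0.1 -0.2]
1.045 r 3.3 t -2.7 y 2.7 off [-0.5 -0.1  0.1]
1.085 r 3.6 t -3.1 y 4.2 off [-0.3 -0.   0.5]
1.125 r 3.4 t -1.5 y 4.6 off [-0.1 -0.   0.8]
1.165 r 3.7 t -2.2 y 4.2 off [0.1 0.  1.2]
1.200 r 2.3 t -2.8 y 4.7 off [0.3 0.  1.6]
44.7667 0.01312376907123283
[([0.5289, 0.2038, 0.132], 0.53)] [([0.6424, 0.061, 0.2905], 0.87)] [0.52616293 0.20642223 0.13643415]
```

Run:
```python
from fold import *
s=np.load("k.npz")
b,off=fold(float(s["b"]),2.7,.06,s["off"],s)
snap("side");print(marks("knee_grip","side"),marks("lid_handle","side"),gp(),telemetry.current_t())
```

```text
1.260 r 3.9 t -1.2 y 5.6 off [0.4 0.  1.9]
1.320 r 3.3 t -1.8 y 5.8 off [0.5 0.1 2.3]
1.380 r 2.8 t -1.8 y 4.3 off [0.6 0.1 2.7]
1.440 r 2.7 t -1.2 y 5.0 off [0.7 0.1 3. ]
1.500 r 2.8 t -1.0 y 5.6 off [0.7 0.1 3.4]
1.560 r 3.5 t -0.1 y 5.3 off [0.7 0.1 3.7]
1.620 r 4.3 t -1.9 y 6.6 off [0.7 0.1 4.1]
1.680 r 4.8 t -0.2 y 5.6 off [0.7 0.1 4.6]
1.740 r 5.1 t 0.8 y 6.1 off [0.6 0.1 5.2]
1.800 r 3.7 t 0.2 y 6.7 off [0.5 0.1 5.8]
1.860 r 2.2 t 1.0 y 6.0 off [0.4 0.1 6.2]
1.920 r 2.0 t 2.1 y 6.2 off [0.4 0.  6.5]
1.980 r -0.2 t 0.7 y 5.0 off [0.3 0.  6.7]
2.040 r -0.3 t 3.0 y 6.0 off [0.3 0.  6.7]
2.100 r 0.4 t 3.1 y 5.1 off [0.3 0.  6.7]
2.160 r -0.8 t 3.8 y 4.2 off [0.3 0.  6.7]
2.220 r 0.6 t 3.8 y 5.2 off [0.3 0.  6.7]
2.280 r -0.3 t 3.9 y 4.7 off [0.3 0.  6.7]
2.340 r -0.8 t 5.2 y 4.6 off [0.3 0.  6.7]
2.400 r 0.3 t 5.1 y 5.0 off [0.3 0.  6.7]
2.460 r 1.1 t 5.3 y 5.3 off [0.3 0.  6.7]
2.520 r 1.7 t 4.7 y 4.3 off [0.3 0.  6.7]
2.580 r 1.6 t 5.7 y 5.3 off [0.3 0.  6.7]
2.640 r 1.0 t 5.7 y 5.2 off [0.3 0.  6.7]
2.700 r 2.7 t 6.7 y 5.6 off [0.3 0.  6.7]
52.2083 0.01299904742001816
[([0.4168, 0.4491, -0.0014], 0.67), ([0.4221, 0.1908, 0.0917], 0.63)] [([0.4801, 0.0405, 0.1921], 0.64)] [0.41749432 0.19116498 0.09746976] 52.3583
```

Run:
```python
from h import *
s=np.load("k.npz");g,f0,b,off=s["g"],s["f0"],float(s["b"]),s["off"]
while b<3.2:
    b+=.035;rr=circ(b)/.0845;tt=-np.sin(b)*ex+np.cos(b)*ez
    q=kq(b);r.move_l(tcp(g+circ(b)-circ(.765)+off,q),q,vel=.04);r.hold(.05)
    f=np.mean([wf() for _ in range(2)],0)-f0;fr=f@rr;print("%.3f r %.1f t %.1f"%(b,fr,f@tt),gp()[2].round(4))
    if abs(fr)>18 or f@tt<-4: break
    if abs(fr)>2: off=off+rr*np.clip(fr*1.2e-4,-.0012,.0012)
snap("side","s8");print(marks("knee_grip","side"),marks("lid_handle","side"),gp(),telemetry.current_t())
np.savez("k.npz",g=g,f0=f0,b=b,off=off)
```

```text
2.735 r 2.6 t 5.9 0.095
2.770 r 2.2 t 6.3 0.0926
2.805 r 2.0 t 5.4 0.0902
2.840 r 2.4 t 7.2 0.0875
2.875 r 2.0 t 6.3 0.0849
2.910 r 2.8 t 6.4 0.0823
2.945 r 3.5 t 6.4 0.0797
2.980 r 2.0 t 6.1 0.0771
3.015 r 3.1 t 6.4 0.0741
3.050 r 2.8 t 4.9 0.0716
3.085 r 3.4 t -2.4 0.0695
3.120 r 2.0 t -7.8 0.0672
[([0.4192, 0.1861, 0.0615], 0.54), ([0.4587, 0.0412, 0.1453], 0.49)] [([0.4567, 0.0388, 0.1431], 0.62)] [0.41120685 0.19153433 0.06724311] 56.1083
```

View pics/s8.png

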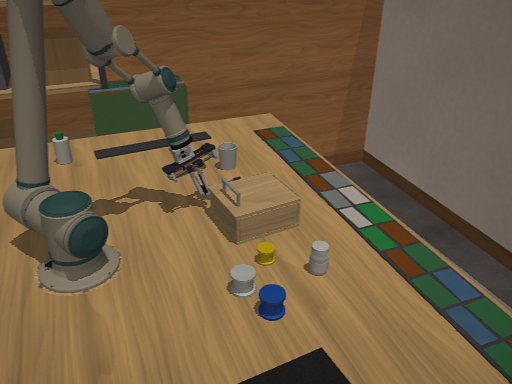

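The lid is on the rim (handle mark z 0.143) and the load at the knee has reversed. Next I release and back off.

Run:
```python
from h import *
gripper_to(.035,10);r.hold(.1)
q=np.array(telemetry.current_tool_rot());z=R.from_quat(np.r_[q[1:],q[0]]).as_matrix()[:,2]
r.move_l(np.array(telemetry.current_ee_pos())-.12*z,vel=.12)
s=np.load("k.npz");print(wf()-s["f0"])
for c in("side","top","wrist"):
    snap(c,c+"9");print(c,[(t,marks(t,c)) for t in("knee_grip","lid_handle","jar","cup","lath")])
print(telemetry.current_t())
```

```text
[-0.28104122  0.16995412  0.56701189]
side [('knee_grip', [([0.4148, 0.1912, 0.0642], 0.55)]), ('lid_handle', [([0.459, 0.0405, 0.1449], 0.94), ([0.6109, -0.2556, -0.0007], 0.25)]), ('jar', [([0.6114, -0.2568, 0.0001], 0.61)]), ('cup', [([0.5843, 0.4384, 0.0022], 0.98)]), ('lath', [([0.4134, 0.4483, -0.001], 0.72)])]
top [('knee_grip', [([0.4144, 0.1912, 0.0655], 0.81)]), ('lid_handle', [([0.4587, 0.0393, 0.1469], 0.6)]), ('jar', [([0.6146, -0.253, -0.001], 0.77)]), ('cup', [([0.58, 0.4428, 0.0018], 0.82)]), ('lath', [([0.4203, 0.4483, -0.0012], 0.9), ([0.4127, 0.1892, 0.0617], 0.23)])]
wrist [('knee_grip', [([0.4106, 0.1891, 0.0636], 0.88)]), ('lid_handle', [([0.4626, 0.0376, 0.1451], 0.83)]), ('jar', []), ('cup', []), ('lath', [])]
58.8083
```

View pics/side9.png

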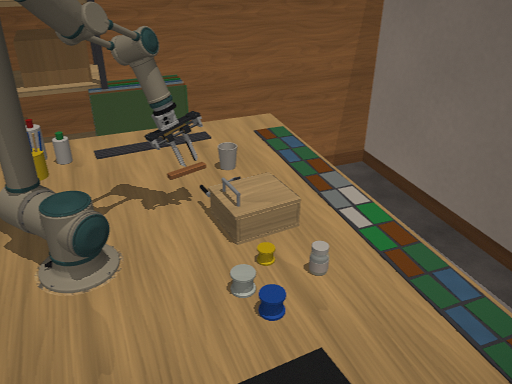

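The lid is shut, with the handle at pixel (231,191) and the knee grip at (205,190), where they were at the start. The gripper is clear and the bystanders have not moved.

```bash
python3 -c "
from plant import *
r.sign_off()"
```

```text
the job is handed in; nothing more can be done
```

The spool is in the case with the lid shut, and I handed the job in at about 59 s of the 72 s allowed. The sign-off gives no verdict, so the results below are my own checks.

**What I did**
- **Opening:** I raised the lid by its handle until the stay came straight, at about 1.315 rad. I lowered it until the locked stay took the load (about 1.27 rad) and let go.
- **Spool:** I took the small grey spool and stood it on the case floor. The networks put it there at a height of about 9 mm in three views.
- **Closing:** I gripped the knee rod, took it over straight and guided it down to the front, correcting by wrist force, until the lid sat on the rim.

**Last checks**
- **Lid and stay:** The knee grip and handle were back at their starting marks within about 4 mm. The arm touched nothing (wrist force about 0.6 N, which is the noise level).
- **Bystanders:** The jar, cup and strip were unmoved, with marks within about 4 mm of where they started.
- **Not verified:**
  - I could not see the spool once the lid was shut.
  - Joint values such as lid angle, knee angle and stay bush cannot be read. I judged locking, shutting and stay strain from forces and image marks.
- **Slip:** The rod slid about 6 mm in the fingers during the fold. The forces on it stayed under 8 N.

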